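# Stow the crate and hang its keeper bar

### The job

Roll the grey crate gently along the roller track until it sits fully home against the end stop of its bay, pushing it and never lifting it. Then hang the long keeper bar by its eye on the post, with its tail lying flat in the fork across the track behind the crate, so that the crate cannot roll back. Leave the short spare bar, the bottle, the jars, the tin, the ramekin and the funnel where they stand.

Things in the scene. Friction and masses are not known exactly. Their poses are not given: they have to be found in the camera images.
- track: fixed roller track 460 long (x), 162 wide (y). Origin on the shelf under its centre; x is the push direction, away from the robot into the bay, y to the robot's left, z up. 16 free rollers across it, tops at z 40, together resisting about 1 N. Side rails at y +-67 to +-81, tops at z 62. End stop wall: inner face at x 220, top at z 100. Robot-side end (x -230) open
- crate: closed grey plastic crate with lid flap, 160 long (x), 128 wide (y), 90 high, 0.5 to 1 kg. Origin at the centre of its underside, axes along the track's. Stands on the rollers (track z 40), 3 play to each rail. Push its flat -x face, 80 behind the origin. Home, touching the end stop: origin at track x 140, back face at x 60
- post_seat (a point): on the track's right (-y) rail at track (28, -80, 70): centre of the shoulder (top of a round boss of 32 diameter) on which the keeper's eye rests. From it a steel post of 12 diameter rises 35, its top 8 tapered to 5. Axes as the track's
- fork_seat (a point): on the track's left (+y) rail at track (28, 80, 70): centre of the flat ledge, 60 (x) by 26 (y), on which the keeper's tail rests. Two splayed rods of 8 diameter rise from it to track z 104, one to each side in x: 40 clear between them at the ledge, 58 at the top. Axes as the track's
- keeper: the long keeper bar: steel, 196 (x) by 32 (y) by 8 thick, 0.15 to 0.3 kg, flat on the shelf at any yaw. Origin at the centre of its underside, its balance point. In its middle a grip lug stands up, 14 (x) by 30 (y), top at z 50. Eye at the +x end, plain tail at -x. Hung: underside at track z 70, its x axis along the track's -y, clear of the home crate by 16
- keeper_eye (a point): centre of the keeper's eye, a through hole of 20 diameter, on the underside, at keeper (80, 0, 0)
- keeper_tail (a point): point on the keeper's underside near its plain end, at keeper (-80, 0, 0); it belongs over fork_seat
- keeper_grip (a point): where to grip the keeper's lug, at keeper (0, 0, 36); fingers close along the keeper's x on 14 mm
- spare: bystander: the short spare bar, same make but only 136 long, eye at x = +50, same lug (top at 50). Too short for this track. Origin at the centre of its underside; lies flat at any yaw. It and the keeper swap places at random
- dulce_jar: bystander: dulce de leche glass jar, 72 diameter, 110 high, standing left of the track. Origin under its centre
- spice_jar: bystander: spice jar with black twist cap, 42 diameter, 90 high, standing right of the track near the post. Origin under its centre
- ramekin: bystander: white ceramic ramekin, 76 diameter, 45 high. Origin under its centre
- funnel: bystander: white plastic funnel standing mouth down, 90 diameter, 100 high. Origin under its centre
- tin: bystander: food tin, 74 diameter, 100 high. Origin under its centre
- oil_bottle: bystander: tall glass oil bottle, 60 diameter, 240 high, standing to the right of the track near its robot-side end, between the bars and the track; easily knocked over. Origin under its centre
Things that resemble listed ones, but are neither listed nor needed, are in the scene too. What is shaped like the crate but green is not meant.

How it is judged (in metres and radians):
On the way, in this order (a step that is already met when the one before it is completed fails the run):
1. the crate has been rolled home against the end stop and rests there (x of crate in the frame of track above 0.132 m and linear speed of crate below 0.02 m/s), for 0.2 s.
2. the keeper hangs by its eye on the post with its tail in the fork (x of keeper_eye in the frame of post_seat between -0.007 and 0.007 m and y of keeper_eye in the frame of post_seat between -0.007 and 0.007 m and z of keeper_eye in the frame of post_seat between -0.004 and 0.006 m and x of keeper_tail in the frame of fork_seat between -0.012 and 0.012 m and z of keeper_tail in the frame of fork_seat between -0.004 and 0.006 m and angle between keeper's own z axis and vertical below 0.08 rad and linear speed of keeper below 0.02 m/s), for 0.2 s.
At the end, for the whole second after the job is handed in: The crate rests within 8 mm of its end stop; the keeper rests with the post through its eye (within 7 mm of the seat, underside within 6 mm of the shoulder), its tail between the fork's rods and on the ledge (within 12 mm along the track, 6 mm in height), level within 0.08 rad; both at rest (all of step 1 and all of step 2); the robot touches nothing.
It fails at once if the crate is slammed: it moves faster than 0.35 m/s (linear speed of crate above 0.35 m/s).
It fails at once if the crate is lifted off the rollers by more than 12 mm or tipped by more than 0.15 rad (z of crate in the frame of track above 0.052 m or angle between crate's own z axis and vertical above 0.15 rad).
It fails at once if a bystander is shifted by more than 30 mm or tipped (distance of any of spare, dulce_jar, spice_jar, ramekin, funnel, tin, oil_bottle from where it was at the start of the episode above 0.03 m or angle between any of spare, dulce_jar, spice_jar, ramekin, funnel, tin, oil_bottle's own z axis and vertical above 0.4 rad).
It also fails if it takes over 72 s, if anything falls off the work surface, if the arm or the gripper's body presses on something with over 40 N, if the wrist force passes 120 N, or if a joint passes its speed limit or range.

### The arm

A 7-joint arm with a two-finger parallel gripper is mounted at the origin on the work surface. World frame = base frame: x ahead of the robot, y to its left, z up, the work surface at z = 0. Lengths are in mm, angles in rad, forces in N, time in s.
With the tool pointing down it reaches from about 400 to 875 mm from the base axis. Payload 4.4 kg.
Tool frame: the origin (TCP) lies at the very end of the fingers, on their centre line; the grasp point (between the pads) lies 19 mm behind it; z points along the fingers, y is the line along which they close (so a half turn about z gives the same grasp; the last joint's range is limited). The gripper opens to 85 mm and grips with 20 to 120 N. Pads are 22 mm wide; open, the fingers measure 114 mm over their backs; the gripper's body (76 mm by 85 mm) begins 54 mm behind the grasp point. The pads swing forward as they close: fully open they stand 13 mm farther back than shut.
Start: joints at [1.179, 0.628, 0.038, 1.517, -0.027, 0.996, -0.02], TCP at [208.072, -615.812, 210.613] pointing down, gripper open.
Joint ranges: [-3.06, 3.06], [-0.37, 2.12], [-1.25, 1.32], [0.18, 2.47], [-1.1, 4.24], [0.23, 1.98], [-2.94, 2.94]. Speed limits (rad/s): [2.57, 2.57, 3.14, 3.14, 3.14, 3.14, 3.14].

### API

Orientations are given as [roll, pitch, yaw] about the fixed x, y, z axes, in that order (R = Rz(yaw) Ry(pitch) Rx(roll)).
In Python, from cell import status, get_image, ctrl, models gives the robot as it stands.
- The arm moves only by the shell command python3 -m handwheel 'ROWS' [OPENING]. ROWS is JSON, a list of rows, each an object with "delta_pos": the shift along the world's x, y, z in cm, a list of three; "yaw": the turn about the world's z in rad. A call has 1 to 10 rows; each row shifts and turns the commanded pose from where the row before left it; what a row does not reach is not made up. A row lasts 1/12 s, in which the tool goes at most 41.7 mm and 7.16 degrees, less where a joint would pass 70% of its speed; a pose out of reach is approached as far as the arm can. A call is refused whole if a number of a shift passes 4.17 or a number of a turn 0.125, either way. A call with a gripper value outside its range is refused whole. OPENING is the opening, from -1 (shut) to 1 (fully open), set as the call begins (- or left out, the last holds). The fingers move at their own pace and stop on an object; the grip force is fixed at half the most. Time passes only in rows, so rows that do not move let the fingers close. It gives the time, the measured TCP pose, the force, the opening and the grip force at its end, in the units of the state.
- status.read_state(): the state, without advancing time (a new reading comes with each control period).
- get_image(name): name is "scene" or "side" or "wrist"; returns a dict with "color" (400x640x3 uint8, red, green, blue), "z_map" (400x640 float32, mm along the optical axis (not along the pixel's ray), 0 where there is no reading), "fx", "fy", "cx", "cy" (pixels), "k1" (the pictures are not rectified: a ray, as slopes to the right and down, at radius r is drawn at 1 + k1 r^2 times it, then the intrinsics apply), "position" and "rotation" of the camera in the world; the wrist camera has in their place "hand_eye" (4x4, takes a point from camera to tool coordinates, whose origin is the TCP and whose axes are the flange's). Camera axes: x right, y up, looking along -z (the intrinsics and any distortion apply to the point x, -y, -z); pixel columns grow to the right and rows downward; lengths in mm; the calibration is good to about 2 mm. A picture is of the moment at which its call begins: read the wrist's pose just before it.
- ctrl.finish_job(): hands the job in; it is judged then, once.
Trained networks look in a picture, given as the dict that the camera call returned (one of the last four; its "shot" number tells which), for a name from the list of things; names that differ only in an ending like _2 or _b are one class to them, and where a whole thing is asked for, a point or a joint stands for the part that bears it (a point fixed in the world has none). Each returns a list of dicts, best first, with "score" (0 to 1); they miss things now and then, are a little off and sometimes report something else, mostly with a low value. They report only what shows in the picture. A call takes as long as a camera call. They do not tell look-alikes from the thing itself.
- models.boxes_of(picture, name): "rect" ([left, top, right, bottom] in pixels, round what is visible of it).
The state is a dict: "clock": time; "qpos": joint angles; "qd": joint speeds; "tau": joint torques, N m; "eef_pos": TCP position; "tool_rot": TCP orientation; "force": force on the tool from outside, world axes, zero at the start; "torque": the same for the moment, N m; "width": finger opening in mm; "gripper_force": force on a finger pad.
Only numpy, scipy, OpenCV 4.12 (cv2) and the standard library are available. Lean on these libraries where they do the work, as an engineer would, in place of code of your own. Each camera call takes 0.05 s, during which the arm holds its last target. There are 200 camera calls.

## Working session

There is one attempt and no reset: what is moved stays moved. The work goes in short steps, Python scripts to look and compute and a shell command to move; the robot and the scene stay as the last step left them, time stands still between calls to the robot, and variables do not carry over. Pictures are saved under pics/ and viewed, at most 10 in all, crops included, and the job is handed in when it is done.

```bash
ls; mkdir -p pics; cat > h.py <<'E'
import numpy as np, cv2
from cell import status, get_image, ctrl, models
from scipy.spatial.transform import Rotation as R
def cloud(p, st=None):
    """world xyz per pixel (400,640,3), nan where none"""
    h,w=p["z_map"].shape
    K=np.array([[p["fx"],0,p["cx"]],[0,p["fy"],p["cy"]],[0,0,1.]])
    uv=np.stack(np.meshgrid(np.arange(w),np.arange(h)),-1).reshape(-1,1,2).astype(np.float64)
    n=cv2.undistortPoints(uv,K,np.array([p["k1"],0,0,0,0.])).reshape(h,w,2)
    z=p["z_map"].astype(float); z[z<=0]=np.nan
    c=np.stack([n[...,0]*z,-n[...,1]*z,-z],-1)
    if "hand_eye" in p:
        H=np.array(p["hand_eye"]); c=c@H[:3,:3].T+H[:3,3]
        return c@R.from_euler('xyz',st["tool_rot"]).as_matrix().T+np.array(st["eef_pos"])
    Q=np.array(p["rotation"])
    if Q.shape!=(3,3): Q=R.from_euler('xyz',Q).as_matrix()
    return c@Q.T+np.array(p["position"])
def save(p,name): cv2.imwrite(f"pics/{name}.png",p["color"][...,::-1])
E
python3 - <<'E'
from h import *
s=status.read_state(); print(s)
a=get_image("scene"); b=get_image("side")
for n,p in(("scene",a),("side",b)):
    save(p,n); print(n,p["position"],p["rotation"])
    C=cloud(p)
    for k in("crate","keeper","spare","track","oil_bottle","spice_jar"):
        for d in models.boxes_of(p,k)[:3]:
            l,t,r,bb=map(int,d["rect"]); print(k,round(d["score"],2),(l,t,r,bb),np.nanmedian(C[t:bb,l:r].reshape(-1,3),0).round())
E
```

```text
pics
{'clock': 0.0, 'qpos': array([ 1.17919235,  0.62938489,  0.03841514,  1.51835246, -0.02698595,
        0.99625684, -0.0199811 ]), 'qd': array([ 0.00090236, -0.00041384, -0.00077899, -0.00041698, -0.00064423,
       -0.00013081, -0.00054151]), 'tau': array([ 4.04761204e-04, -5.63414204e+01,  1.22636586e+00, -1.93447924e+01,
        1.09062722e-02,  1.03802100e-02, -1.07304425e-05]), 'eef_pos': array([ 207.87760109, -615.18134698,  209.66846518]), 'tool_rot': array([-3.13970856e+00,  2.23198727e-05,  3.25852578e-01]), 'force': array([-0.44554272,  0.10279423,  0.1684946 ]), 'torque': array([-0.01059939,  0.04292907,  0.03808015]), 'gripper_force': 0.0, 'width': 85.1269001787835}
scene [1107.97677008  144.46862789  966.01404259] [ 0.60520573 -0.00408368  1.80484451]
crate 0.67 (431, 198, 501, 264) [500. 428.  85.]
crate 0.66 (425, 140, 483, 195) [276. 388.  83.]
crate 0.56 (339, 200, 406, 273) [598. 172. 128.]
keeper 0.79 (177, 170, 219, 213) [ 504. -391.    1.]
spare 0.72 (251, 194, 269, 228) [ 531. -171.    5.]
track 0.96 (315, 180, 410, 339) [654. 158.  40.]
oil_bottle 0.95 (318, 152, 343, 215) [474.  29.  72.]
spice_jar 0.88 (298, 255, 315, 279) [702.  19.  62.]
side [246.99563837 873.71398818 900.90306158] [ 0.84212036 -0.02163365 -2.83547737]
crate 0.8 (243, 289, 313, 374) [477. 450.  86.]
crate 0.78 (246, 203, 314, 270) [585. 192.  95.]
crate 0.55 (348, 299, 409, 384) [238. 407.  87.]
keeper 0.77 (333, 152, 369, 171) [ 501. -392.    3.]
spare 0.76 (314, 187, 348, 201) [ 486. -155.    8.]
track 0.77 (191, 197, 354, 298) [601. 204.  41.]
oil_bottle 0.8 (320, 173, 342, 240) [467.  44.  63.]
```

View pics/scene.png

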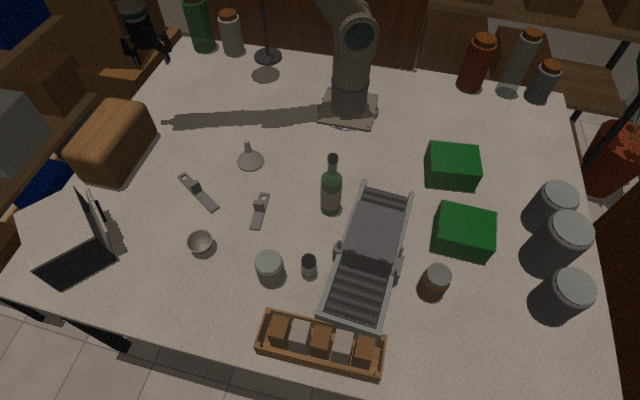

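View pics/side.png

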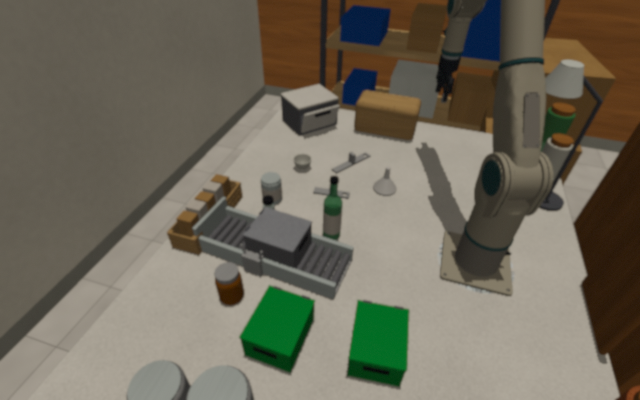

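The scene picture shows the grey crate at (375,230) on the track, and two green look-alikes at (452,165) and (465,230). There are two bars. The one at (198,192) looks longer, about 50 px, so it is probably the keeper. The one at (260,211), about 37 px, is probably the spare. I'll measure both and confirm with a crop.

```bash
python3 - <<'E'
from h import *
a=get_image("scene"); b=get_image("side")
crop=cv2.resize(a["color"][160:260,165:285],None,fx=5,fy=5,interpolation=cv2.INTER_CUBIC); cv2.imwrite("pics/bars.png",crop[...,::-1])
P=[cloud(p).reshape(-1,3) for p in(a,b)]
def rect(X):
    (c,s,ang)=cv2.minAreaRect(X[:,:2].astype(np.float32)); return np.round(c,1),np.round(s,1),round(ang,1),len(X)
for i,C in enumerate(P):
    for n,c in(("A",(504,-391)),("B",(500,-165))):
        m=np.hypot(*(C[:,:2]-c).T)<115
        X=C[m&(C[:,2]>4)&(C[:,2]<14)]; L=C[m&(C[:,2]>40)&(C[:,2]<54)]
        print(i,n,rect(X),"lug",rect(L) if len(L)>3 else None, L.mean(0).round(1) if len(L) else None)
    m=(C[:,0]>300)&(C[:,0]<950)&(C[:,1]>0)&(C[:,1]<330)
    T=C[m&(C[:,2]>122)&(C[:,2]<138)&(C[:,1]>80)]; print(i,"crate top",rect(T),np.median(T,0).round(1))
    G=C[m&(C[:,2]>35)&(C[:,2]<66)]; print("track",rect(G))
    np.save(f"C{i}.npy",C)
E
```

```text
0 A (array([ 493.2, -392.2]), array([203.9, 208.1]), 12.0, 431) lug (array([ 502.9, -392.8]), array([18.4, 29.6]), 69.4, 56) [ 504.3 -392.2   47.8]
0 B (array([ 499.8, -159. ]), array([192.7, 193.3]), 75.0, 297) lug (array([ 524.7, -175.2]), array([16.4, 26.1]), 1.8, 52) [ 526.5 -174.4   47.4]
0 crate top (array([589.3, 173.7]), array([132.9, 164.5]), 84.6, 2762) [596.2 174.6 129.7]
track (array([615.7, 166. ]), array([328.7, 631.7]), 89.7, 4716)
1 A (array([ 511.3, -395.1]), array([210.5, 200. ]), 58.0, 268) lug (array([ 498.9, -391. ]), array([17.1, 32.9]), 48.8, 28) [ 499.4 -389.9   47.9]
1 B (array([ 492.9, -178.2]), array([172.7, 193.8]), 89.4, 200) lug None None
1 crate top (array([586.6, 175. ]), array([133.8, 162.3]), 84.5, 1849) [583.2 181.5 130.1]
track (array([646.4, 136.9]), array([255. , 553.6]), 87.2, 4161)
```

View pics/bars.png

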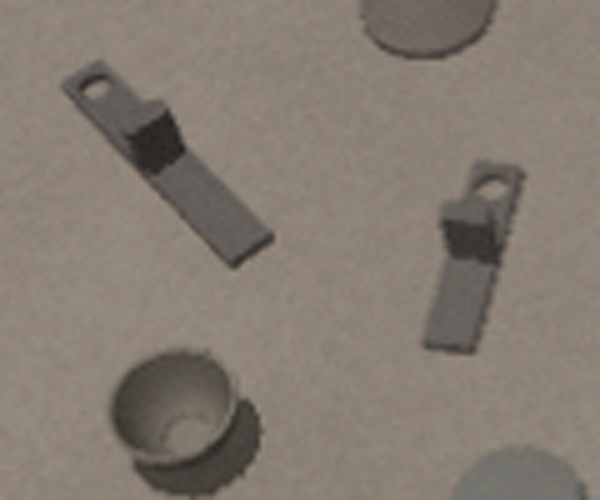

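The crop shows bar A at scene pixel (198,192) is clearly the long one, with its eye at about (184,177). B at (260,211) is short, so it's the spare. A is the keeper. Next I'll fit the poses more precisely.

```bash
python3 - <<'E'
from h import *
C=[np.load(f"C{i}.npy") for i in(0,1)]
yaw=[]
for i,c in enumerate(C):
    Q=c[(abs(c[:,0]-610)<300)&(abs(c[:,1]-180)<140)]
    # crate heading & rails: search yaw giving sharpest rail-top clusters
    best=[]
    Rl=Q[(Q[:,2]>59)&(Q[:,2]<65)]
    for a in np.radians(np.arange(-15,15.1,.25)):
        y=-np.sin(a)*Rl[:,0]+np.cos(a)*Rl[:,1]; h,e=np.histogram(y,np.arange(0,400,4)); best.append(((h.astype(float)**2).sum(),a))
    a=max(best)[1]; u=np.array([np.cos(a),np.sin(a)]); v=np.array([-u[1],u[0]])
    y=Rl[:,:2]@v; h,e=np.histogram(y,np.arange(0,400,5))
    print(i,"yaw",round(a,4),[(e[k],h[k]) for k in range(len(h)) if h[k]>12])
    # rail x extents
    yc=None
    for k in range(len(h)):
        if h[k]>25:
            m=(y>e[k])&(y<e[k]+5); xs=Rl[m][:,:2]@u; print("  ",e[k],np.percentile(xs,[0,2,98,100]).round())
    T=Q[(Q[:,2]>126)&(Q[:,2]<134)]; xs=T[:,:2]@u; ys=T[:,:2]@v
    print("crate u",np.percentile(xs,[1,99]).round(1),"v",np.percentile(ys,[1,99]).round(1))
    S=Q[(Q[:,2]>94)&(Q[:,2]<104)]; xs=S[:,:2]@u; ys=S[:,:2]@v; m=xs>np.percentile(Q[(Q[:,2]>126)&(Q[:,2]<134)][:,:2]@u,99)+30
    if m.sum(): print("stop u",np.percentile(xs[m],[2,50,98]).round(1),"v",np.percentile(ys[m],[2,98]).round(1),m.sum())
    K=c[(np.hypot(*(c[:,:2]-(504,-391)).T)<110)&(c[:,2]>5.5)&(c[:,2]<55)]
    k=cv2.minAreaRect(K[:,:2].astype(np.float32)); 
    mu=np.median(K[:,:2],0); w,V=np.linalg.eigh(np.cov(K[:,:2].T)); d=V[:,1]; d=d if d[0]<0 else -d
    t=(K[:,:2]-mu)@d; s=(K[:,:2]-mu)@np.array([-d[1],d[0]]); ok=abs(s)<25
    print("keeper",mu.round(),d.round(3),np.arctan2(d[1],d[0]).round(3),np.percentile(t[ok],[0,1,99,100]).round(1),(mu+d*(t[ok].max()+t[ok].min())/2).round(1))
E
```

```text
0 yaw -0.0916 [(np.int64(145), np.int64(185)), (np.int64(150), np.int64(201)), (np.int64(155), np.int64(144)), (np.int64(290), np.int64(19)), (np.int64(295), np.int64(188)), (np.int64(300), np.int64(220)), (np.int64(305), np.int64(142))]
   145 [361. 376. 835. 894.]
   150 [359. 371. 824. 892.]
   155 [362. 365. 791. 824.]
   295 [360. 366. 793. 882.]
   300 [361. 373. 793. 819.]
   305 [364. 374. 792. 796.]
crate u [491.1 650.4] v [161.5 292. ]
stop u [808.1 816.  892.8] v [147.6 304.6] 478
keeper [ 511. -385.] [-0.54  -0.842] -2.141 [-88.  -86.4 106.9 110.4] [ 504.5 -394.3]
1 yaw -0.0916 [(np.int64(100), np.int64(13)), (np.int64(145), np.int64(51)), (np.int64(150), np.int64(94)), (np.int64(155), np.int64(88)), (np.int64(160), np.int64(39)), (np.int64(290), np.int64(59)), (np.int64(295), np.int64(160)), (np.int64(300), np.int64(168)), (np.int64(305), np.int64(169)), (np.int64(315), np.int64(19)), (np.int64(320), np.int64(13)), (np.int64(325), np.int64(14))]
   145 [365. 368. 806. 853.]
   150 [356. 357. 802. 807.]
   155 [361. 366. 796. 799.]
   160 [357. 357. 808. 809.]
   290 [360. 370. 804. 806.]
   295 [358. 365. 845. 860.]
   300 [356. 362. 844. 877.]
   305 [357. 363. 793. 805.]
crate u [450.  645.7] v [100.1 292.8]
stop u [804.5 815.6 878.1] v [137.8 305.7] 328
keeper [ 502. -385.] [-0.554 -0.833] -2.158 [-91.1 -90.1 105.1 108.4] [ 497.1 -392.5]
```

```bash
python3 -m handwheel '[{"delta_pos":[2.7,2.3,0.9],"yaw":-0.09},{"delta_pos":[2.7,2.3,0.9],"yaw":-0.09},{"delta_pos":[2.7,2.3,0.9],"yaw":-0.09},{"delta_pos":[2.7,2.3,0.9],"yaw":-0.09},{"delta_pos":[2.7,2.3,0.9],"yaw":-0.09},{"delta_pos":[2.7,2.3,0.9],"yaw":-0.09},{"delta_pos":[2.7,2.3,0.9],"yaw":-0.09},{"delta_pos":[2.7,2.3,0.9],"yaw":-0.09},{"delta_pos":[2.7,2.3,0.9],"yaw":-0.09},{"delta_pos":[2.7,2.3,0.9],"yaw":-0.09}]' -1
python3 -m handwheel '[{"delta_pos":[0,0,0],"yaw":0},{"delta_pos":[0,0,0],"yaw":0}]'
python3 - <<'E'
from h import *
s=status.read_state(); p=get_image("wrist"); save(p,"w1"); c=cloud(p,s).reshape(-1,3)
print(s["eef_pos"],s["tool_rot"]); np.save("Cw1.npy",c)
K=c[(np.hypot(*(c[:,:2]-(504,-391)).T)<125)&(c[:,2]>5)&(c[:,2]<55)]
L=K[K[:,2]>44]; print(cv2.minAreaRect(K[:,:2].astype(np.float32)),len(K),len(L))
if len(L)>5: print(cv2.minAreaRect(L[:,:2].astype(np.float32)),np.percentile(L[:,2],[5,50,95]))
print(np.nanpercentile(c,[1,99],axis=0).round())
E
```

```text
clock: 1.63
eef_pos: [479.3, -384.4, 301.3]
tool_rot: [-3.141, -0.0, -0.578]
force: [0.8, 0.1, 0.0]
width: 0.0
gripper_force: 0.0
clock: 1.8
eef_pos: [480.8, -383.3, 300.9]
tool_rot: [-3.141, -0.001, -0.568]
force: [-0.2, -1.4, -0.6]
width: -0.2
gripper_force: 0.0
[ 480.80074127 -383.31345802  300.89270151] [-3.14065452e+00 -1.09469578e-03 -5.67770366e-01]
((503.6912841796875, -393.28277587890625), (196.4029998779297, 32.09720230102539), 57.53627395629883) 2652 217
((503.751708984375, -393.0894775390625), (12.665122032165527, 29.098569869995117), 57.62322998046875) [47.02403787 48.64171421 50.08044493]
[[-207. -737.   -3.]
 [ 841.  255.  408.]]
```

View pics/w1.png

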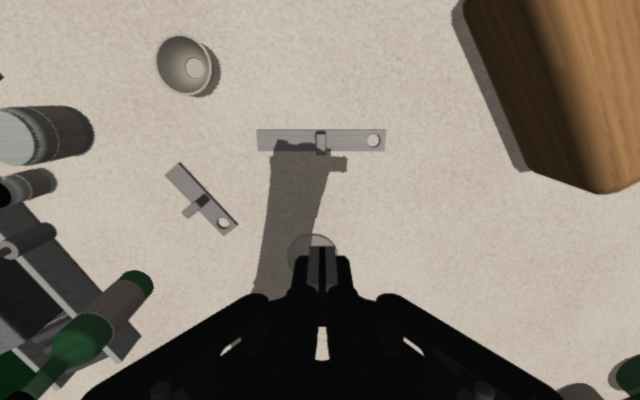

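Here w1 shows the keeper at (320,140) with its eye at (373,140), 196 mm long, so that confirms it. The short spare is at (200,198). The keeper pose is (503.7, -393.2), yaw -2.137. Now I'll cross over to the crate, above the bottle.

```bash
python3 -m handwheel '[{"delta_pos":[0,4,0],"yaw":0.048},{"delta_pos":[0,4,0],"yaw":0.048},{"delta_pos":[0,4,0],"yaw":0.048},{"delta_pos":[0,4,0],"yaw":0.048},{"delta_pos":[0,4,0],"yaw":0.048},{"delta_pos":[0,4,0],"yaw":0.048},{"delta_pos":[0,4,0],"yaw":0.048},{"delta_pos":[0,4,0],"yaw":0.048},{"delta_pos":[0,4,0],"yaw":0.048},{"delta_pos":[0,4,0],"yaw":0.048}]'
python3 -m handwheel '[{"delta_pos":[-0.4,4,0],"yaw":0},{"delta_pos":[-0.4,4,0],"yaw":0},{"delta_pos":[-0.4,4,0],"yaw":0},{"delta_pos":[-0.3,4,0],"yaw":0},{"delta_pos":[0,1,0],"yaw":0},{"delta_pos":[0,0,0],"yaw":0},{"delta_pos":[0,0,0],"yaw":0}]'
cat > tf.py <<'E'
from h import *
def fit(name):
    s=status.read_state(); p=get_image("wrist"); save(p,name); c=cloud(p,s).reshape(-1,3); np.save(name+".npy",c)
    print(s["clock"],s["eef_pos"].round(1),s["tool_rot"].round(4))
    Q=c[(abs(c[:,0]-610)<300)&(abs(c[:,1]-172)<140)]
    Rl=Q[(Q[:,2]>58)&(Q[:,2]<66)]
    sc=[]
    for a in np.arange(-.14,-.04,.002):
        h,_=np.histogram(Rl[:,:2]@[-np.sin(a),np.cos(a)],np.arange(100,360,2)); sc.append(((h.astype(float)**2).sum(),a))
    a=max(sc)[1]; u=np.array([np.cos(a),np.sin(a)]); v=np.array([-u[1],u[0]]); y=Rl[:,:2]@v
    h,e=np.histogram(y,np.arange(120,340,2)); print("yaw",round(a,4),"rails v",[(int(e[k]),int(h[k])) for k in range(len(h)) if h[k]>h.max()*.2])
    print("rail u",np.percentile(Rl[:,:2]@u,[1,99]).round(1))
    T=Q[(Q[:,2]>124)&(Q[:,2]<134)]; 
    if len(T)>50: print("crate",cv2.minAreaRect(T[:,:2].astype(np.float32)),"u",np.percentile(T[:,:2]@u,[1,99]).round(1),"v",np.percentile(T[:,:2]@v,[1,99]).round(1))
    S=Q[(Q[:,2]>95)&(Q[:,2]<104)&(Q[:,:2]@u>780)]
    if len(S)>20: print("stop u",np.percentile(S[:,:2]@u,[2,50,98]).round(1))
    for nm,vv in(("post",147),("fork",307)):
        F=Q[(Q[:,2]>90)&(Q[:,2]<108)&(abs(Q[:,:2]@v-vv)<25)&(abs(Q[:,:2]@u-619)<50)]
        if len(F): X=np.c_[F[:,:2]@u,F[:,:2]@v]; print(nm,len(F),"u",np.percentile(X[:,0],[0,25,50,75,100]).round(1),"v",np.percentile(X[:,1],[0,50,100]).round(1))
E
python3 -c "
from tf import *
fit('w2')"
```

```text
clock: 2.68
eef_pos: [477.3, 13.7, 300.7]
tool_rot: [3.141, -0.0, -0.095]
force: [0.9, 0.3, -0.3]
width: 0.4
gripper_force: 0.0
clock: 3.27
eef_pos: [463.3, 182.3, 300.3]
tool_rot: [3.14, 0.0, -0.095]
force: [0.4, -0.6, 0.6]
width: 0.1
gripper_force: 0.0
3.2667 [463.3 182.3 300.3] [ 3.14e+00  2.00e-04 -9.52e-02]
yaw -0.094 rails v [(148, 218), (150, 200), (152, 118), (154, 124), (156, 121), (158, 120), (160, 136), (296, 132), (298, 123), (300, 121), (302, 123), (304, 119), (306, 121), (308, 133)]
rail u [360.9 597.2]
crate ((559.2862548828125, 137.7049560546875), (242.1842041015625, 158.03546142578125), 69.37532043457031) u [490.  618.5] v [163.3 293.4]
post 126 u [610.3 612.8 614.8 617.3 622.4] v [143.6 150.7 155.3]
fork 61 u [579.1 581.1 583.  584.9 588.5] v [304.5 307.3 311.4]
```

View pics/w2.png

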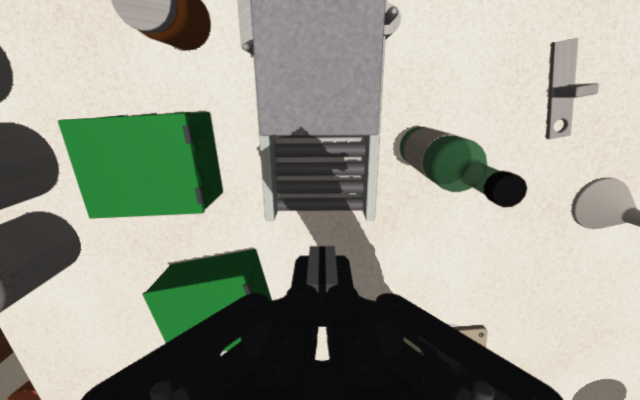

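w2 shows the crate's back edge at row 135, the rails at columns 268 and 372, the post at (392,18) and one fork rod at (247,45). I'll descend behind the crate and push.

```bash
python3 -m handwheel '[{"delta_pos":[0,0.4,-3.6],"yaw":0},{"delta_pos":[0,0,-3.7],"yaw":0},{"delta_pos":[0,0,-3.7],"yaw":0},{"delta_pos":[0,0,-3.7],"yaw":0},{"delta_pos":[0,0,-3.7],"yaw":0},{"delta_pos":[0,0,-3.6],"yaw":0},{"delta_pos":[0,0,0],"yaw":0},{"delta_pos":[1,-0.09,0],"yaw":0},{"delta_pos":[1,-0.09,0],"yaw":0},{"delta_pos":[1,-0.09,0],"yaw":0}]'
python3 -m handwheel '[{"delta_pos":[0.5,-0.05,0],"yaw":0},{"delta_pos":[0.5,-0.05,0],"yaw":0},{"delta_pos":[0.8,-0.08,0],"yaw":0},{"delta_pos":[1,-0.09,0],"yaw":0},{"delta_pos":[1,-0.09,0],"yaw":0},{"delta_pos":[1,-0.09,0],"yaw":0},{"delta_pos":[1,-0.09,0],"yaw":0},{"delta_pos":[1,-0.09,0],"yaw":0},{"delta_pos":[1,-0.09,0],"yaw":0},{"delta_pos":[1,-0.09,0],"yaw":0}]'
```

```text
clock: 4.15
eef_pos: [496.9, 185.2, 83.4]
tool_rot: [-3.139, -0.005, -0.096]
force: [0.4, 0.9, 0.8]
width: 0.2
gripper_force: 0.0
clock: 4.98
eef_pos: [581.8, 177.5, 80.8]
tool_rot: [-3.141, 0.0, -0.094]
force: [-2.5, 0.5, 1.6]
width: 0.0
gripper_force: 1.1
```

```bash
python3 -m handwheel '[{"delta_pos":[1,-0.09,0],"yaw":0},{"delta_pos":[1,-0.09,0],"yaw":0},{"delta_pos":[1,-0.09,0],"yaw":0},{"delta_pos":[1,-0.09,0],"yaw":0},{"delta_pos":[1,-0.09,0],"yaw":0},{"delta_pos":[0.7,-0.06,0],"yaw":0},{"delta_pos":[0.5,-0.05,0],"yaw":0},{"delta_pos":[0.3,-0.03,0],"yaw":0}]'
python3 -m handwheel '[{"delta_pos":[0.3,-0.03,0],"yaw":0},{"delta_pos":[0.3,-0.03,0],"yaw":0},{"delta_pos":[0.2,-0.02,0],"yaw":0},{"delta_pos":[0,0,0],"yaw":0}]'
```

```text
clock: 5.65
eef_pos: [646.9, 171.4, 80.6]
tool_rot: [-3.141, -0.001, -0.094]
force: [-0.9, 0.6, 1.0]
width: -0.1
gripper_force: 0.7
clock: 5.98
eef_pos: [654.3, 170.6, 80.6]
tool_rot: [3.141, -0.0, -0.094]
force: [-0.7, -1.0, -0.1]
width: -0.1
gripper_force: 0.2
```

```bash
python3 -m handwheel '[{"delta_pos":[0.2,-0.02,0],"yaw":0},{"delta_pos":[0.2,-0.02,0],"yaw":0},{"delta_pos":[0.2,-0.02,0],"yaw":0},{"delta_pos":[0,0,0],"yaw":0}]'
python3 -m handwheel '[{"delta_pos":[0.15,-0.01,0],"yaw":0},{"delta_pos":[0.15,-0.01,0],"yaw":0},{"delta_pos":[0,0,0],"yaw":0}]'
```

```text
clock: 6.32
eef_pos: [654.2, 170.3, 80.1]
tool_rot: [3.139, 0.012, -0.093]
force: [-13.0, -0.4, 7.2]
width: -0.2
gripper_force: 6.6
clock: 6.57
eef_pos: [654.0, 170.3, 79.9]
tool_rot: [3.138, 0.018, -0.093]
force: [-20.0, 0.3, 12.8]
width: -0.1
gripper_force: 9.8
```

The push stalls with rising force, so the crate is at the stop. I'll back off, go up and look.

```bash
python3 -m handwheel '[{"delta_pos":[-0.5,0.05,0],"yaw":0},{"delta_pos":[-1,0.09,0],"yaw":0},{"delta_pos":[-3,0.28,0],"yaw":0},{"delta_pos":[-3.5,0.3,2],"yaw":0},{"delta_pos":[-2,0.2,3.5],"yaw":0},{"delta_pos":[-2,0.2,3.5],"yaw":0},{"delta_pos":[0,0,4],"yaw":0},{"delta_pos":[0,0,4],"yaw":0},{"delta_pos":[0,0,4],"yaw":0},{"delta_pos":[0,0,1],"yaw":0}]'
python3 -m handwheel '[{"delta_pos":[0,0,0],"yaw":0},{"delta_pos":[0,0,0],"yaw":0}]'
python3 -c "
from tf import *
fit('w3')"
```

```text
clock: 7.4
eef_pos: [546.8, 182.1, 308.0]
tool_rot: [-3.136, -0.012, -0.095]
force: [1.1, 1.1, 0.2]
width: 0.0
gripper_force: 0.0
clock: 7.57
eef_pos: [543.4, 180.9, 300.9]
tool_rot: [-3.141, -0.002, -0.095]
force: [-0.3, 0.4, -0.5]
width: 0.3
gripper_force: 0.0
7.5667 [543.4 180.9 300.9] [-3.1412e+00 -1.6000e-03 -9.4500e-02]
yaw -0.09 rails v [(146, 240), (148, 244), (150, 268), (152, 268), (154, 259), (156, 269), (158, 313), (294, 284), (296, 222), (298, 222), (300, 220), (302, 222), (304, 287), (306, 242)]
rail u [364. 705.]
crate ((615.672119140625, 105.13163757324219), (322.0561828613281, 130.55038452148438), 37.99586868286133) u [478.3 700.4] v [ 97.2 290.4]
post 108 u [610.9 614.2 616.5 619.6 648.8] v [141.2 148.9 171.3]
fork 138 u [581.  586.7 644.9 648.2 652.8] v [282.6 305.9 310.5]
```

View pics/w3.png

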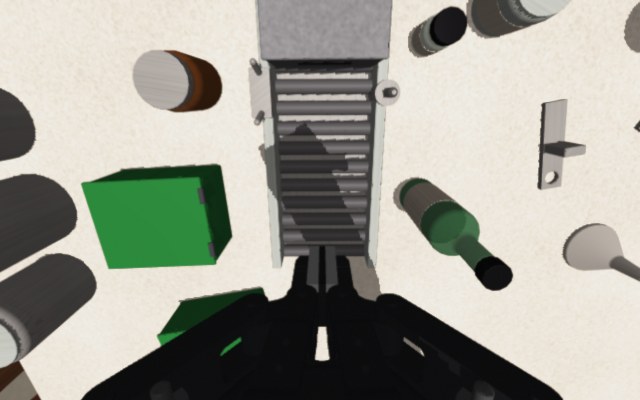

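w3 shows the crate moved up to row 60 at its back edge, with the post and boss at (387,92) and the fork rods at (257,66) and (260,117). Now I'll measure the seats precisely.

```bash
python3 - <<'E'
from h import *
def seats(c,tag):
    a=-0.0925; u=np.array([np.cos(a),np.sin(a)]); v=np.array([-u[1],u[0]])
    U=c[:,:2]@u; V=c[:,:2]@v; Z=c[:,2]
    m=(Z>124)&(Z<134)&(V>165)&(V<291)&(U>560)&(U<830); print(tag,"crate back/front u",np.percentile(U[m],[.5,99.5]).round(1),"v",np.percentile(V[m],[1,99]).round(1))
    # rail edges: inner/outer line fits -> yaw
    for lo,hi in((140,168),(288,315)):
        r=(Z>58)&(Z<66)&(V>lo)&(V<hi)&(U>400)&(U<585); b=np.arange(400,586,15)
        mid=[(np.percentile(V[r&(U>=x)&(U<x+15)],[2,98]).mean(),x+7.5) for x in b if (r&(U>=x)&(U<x+15)).sum()>10]
        if len(mid)>3: mid=np.array(mid); f=np.polyfit(mid[:,1],mid[:,0],1); print(" rail mid v@619",np.polyval(f,619).round(1),"yaw",round(a+f[0],4))
    s=(Z>67.5)&(Z<73)&(abs(V-148)<24)&(abs(U-618)<26)
    if s.sum()>10: (x,y),r=cv2.minEnclosingCircle(np.c_[U[s],V[s]].astype(np.float32)); print(" boss circ",round(x,1),round(y,1),round(r,1),s.sum())
    s=(Z>67.5)&(Z<73)&(abs(V-307)<22)&(abs(U-618)<40)
    if s.sum()>10: print(" ledge u",np.percentile(U[s],[1,50,99]).round(1),"v",np.percentile(V[s],[1,99]).round(1),s.sum())
    s=(Z>98)&(Z<110)&(abs(V-148)<15)&(abs(U-618)<18); print(" post tip",np.c_[U,V,Z][s].mean(0).round(1),s.sum())
    for k in(-29,29):
        s=(Z>96)&(Z<108)&(abs(V-307)<14)&(abs(U-618-k)<14); print(" rod",np.c_[U,V,Z][s].mean(0).round(1),s.sum())
seats(np.load("w3.npy"),"wrist")
for n in("scene","side"): seats(cloud(get_image(n)).reshape(-1,3),n)
E
```

```text
wrist crate back/front u [647.7 700. ] v [166.3 289.7]
 rail mid v@619 154.9 yaw -0.0897
 rail mid v@619 302.4 yaw -0.0905
 boss circ 616.2 148.5 15.9 378
 ledge u [587.8 617.9 645.5] v [295.8 321.2] 914
 post tip [615.9 149.2 101.5] 62
 rod [584.2 308.1 100.8] 45
 rod [648.  308.2 101. ] 52
scene crate back/front u [648.8 807.5] v [166.3 289.7]
 rail mid v@619 153.6 yaw -0.0894
 rail mid v@619 301.1 yaw -0.0961
 boss circ 617.7 147.6 16.2 58
 ledge u [586.9 613.1 644.9] v [295.6 320.8] 159
 post tip [618.9 148.  102.2] 13
 rod [584.1 308.4  99.7] 13
 rod [649.6 307.5 101. ] 6
side crate back/front u [645.  804.1] v [167.  290.4]
 rail mid v@619 154.5 yaw -0.0948
 rail mid v@619 303.2 yaw -0.0878
 boss circ 613.4 147.2 17.3 44
 ledge u [583.8 614.1 645.5] v [290.  321.8] 124
 post tip [612.7 149.7 101.1] 9
 rod [580.6 308.8 100.4] 8
 rod [645.3 309.5 101.5] 8
```

Home is confirmed: the crate's back face is 32 mm past the post. The hang target for the TCP is (634.8, 170.7), yaw -0.091. Now I'll fetch the keeper.

```bash
python3 -m handwheel '[{"delta_pos":[-0.28,-4.1,0],"yaw":-0.034},{"delta_pos":[-0.28,-4.1,0],"yaw":-0.034},{"delta_pos":[-0.28,-4.1,0],"yaw":-0.034},{"delta_pos":[-0.28,-4.1,0],"yaw":-0.034},{"delta_pos":[-0.28,-4.1,0],"yaw":-0.034},{"delta_pos":[-0.28,-4.1,0],"yaw":-0.034},{"delta_pos":[-0.28,-4.1,0],"yaw":-0.034},{"delta_pos":[-0.28,-4.1,0],"yaw":-0.034},{"delta_pos":[-0.28,-4.1,0],"yaw":-0.034},{"delta_pos":[-0.28,-4.1,0],"yaw":-0.034}]' 
python3 -m handwheel '[{"delta_pos":[-0.28,-4.1,0],"yaw":-0.034},{"delta_pos":[-0.28,-4.1,0],"yaw":-0.034},{"delta_pos":[-0.28,-4.1,0],"yaw":-0.034},{"delta_pos":[-0.28,-4.1,0],"yaw":-0.034},{"delta_pos":[0,0,-4],"yaw":0},{"delta_pos":[0,0,-4],"yaw":0},{"delta_pos":[0,0,-4],"yaw":0},{"delta_pos":[0,0,0],"yaw":0},{"delta_pos":[0,0,0],"yaw":0}]' 0.3
python3 - <<'E'
from h import *
s=status.read_state(); p=get_image("wrist"); save(p,"w4"); c=cloud(p,s).reshape(-1,3)
print(s["eef_pos"],s["tool_rot"],s["width"])
K=c[(np.hypot(*(c[:,:2]-(504,-393)).T)<125)&(c[:,2]>5)&(c[:,2]<55)]
L=K[K[:,2]>44]; print(cv2.minAreaRect(K[:,:2].astype(np.float32)),len(K),len(L))
if len(L)>5: print(cv2.minAreaRect(L[:,:2].astype(np.float32)))
E
```

```text
clock: 8.55
eef_pos: [513.9, -230.6, 299.0]
tool_rot: [3.141, 0.003, -0.436]
force: [1.2, -0.0, 0.7]
width: -0.4
gripper_force: 0.0
clock: 9.3
eef_pos: [502.1, -391.6, 177.7]
tool_rot: [-3.141, 0.007, -0.57]
force: [1.1, -0.8, 0.7]
width: 55.7
gripper_force: 0.0
[ 502.10417381 -391.55194713  177.72110634] [-3.14141599  0.00713284 -0.57023536] 55.68605880495844
((503.47784423828125, -393.2492980957031), (196.616455078125, 32.52281188964844), 57.653587341308594) 4520 386
((503.44708251953125, -393.8219299316406), (13.333565711975098, 30.176870346069336), 57.170166015625)
```

```bash
python3 -m handwheel '[{"delta_pos":[0.14,-0.18,-3],"yaw":0},{"delta_pos":[0,0,-3],"yaw":0},{"delta_pos":[0,0,-3],"yaw":0},{"delta_pos":[0,0,-3],"yaw":0},{"delta_pos":[0,0,-2.4],"yaw":0},{"delta_pos":[0,0,-1.4],"yaw":0},{"delta_pos":[0,0,0],"yaw":0},{"delta_pos":[0,0,0],"yaw":0}]'
python3 -m handwheel '[{"delta_pos":[0,0,0],"yaw":0},{"delta_pos":[0,0,0],"yaw":0},{"delta_pos":[0,0,0],"yaw":0},{"delta_pos":[0,0,0],"yaw":0},{"delta_pos":[0,0,0],"yaw":0},{"delta_pos":[0,0,0],"yaw":0}]' -1
```

```text
clock: 10.02
eef_pos: [506.5, -395.7, 24.2]
tool_rot: [3.141, -0.003, -0.57]
force: [0.1, 0.1, 0.7]
width: 55.6
gripper_force: 0.0
clock: 10.52
eef_pos: [506.2, -395.4, 24.4]
tool_rot: [3.141, -0.003, -0.57]
force: [-0.7, 1.2, 6.9]
width: 11.5
gripper_force: 58.6
```

The grip is slightly high and 3 mm off along the lug, so I'll re-grip more deeply.

```bash
python3 -m handwheel '[{"delta_pos":[0,0,0],"yaw":0},{"delta_pos":[0,0,0],"yaw":0},{"delta_pos":[0,0,0],"yaw":0},{"delta_pos":[-0.13,0.1,-0.3],"yaw":0},{"delta_pos":[-0.14,0.1,-0.3],"yaw":0},{"delta_pos":[0,0,0],"yaw":0},{"delta_pos":[0,0,0],"yaw":0}]' 0
python3 -m handwheel '[{"delta_pos":[0,0,0],"yaw":0},{"delta_pos":[0,0,0],"yaw":0},{"delta_pos":[0,0,0],"yaw":0},{"delta_pos":[0,0,0],"yaw":0},{"delta_pos":[0,0,0],"yaw":0},{"delta_pos":[0,0,0],"yaw":0}]' -1
```

```text
clock: 11.1
eef_pos: [502.1, -392.4, 16.1]
tool_rot: [-3.142, 0.001, -0.57]
force: [0.5, -0.1, 0.2]
width: 42.6
gripper_force: 0.0
clock: 11.6
eef_pos: [502.8, -392.9, 16.9]
tool_rot: [3.142, -0.001, -0.57]
force: [0.6, 0.5, 3.2]
width: 12.0
gripper_force: 60.7
```

```bash
python3 -m handwheel '[{"delta_pos":[0,0,2],"yaw":0},{"delta_pos":[0,0,4],"yaw":0},{"delta_pos":[0,0,4],"yaw":0},{"delta_pos":[0,0,4],"yaw":0},{"delta_pos":[0,0,2],"yaw":0},{"delta_pos":[1.4,3.5,0],"yaw":0.04},{"delta_pos":[1.4,3.5,0],"yaw":0.04},{"delta_pos":[1.4,3.5,0],"yaw":0.04},{"delta_pos":[1.4,3.5,0],"yaw":0.04},{"delta_pos":[1.4,3.5,0],"yaw":0.04}]'
python3 -m handwheel '[{"delta_pos":[1.4,3.5,0],"yaw":0.04},{"delta_pos":[1.4,3.5,0],"yaw":0.04},{"delta_pos":[1.4,3.5,0],"yaw":0.04},{"delta_pos":[1.4,3.5,0],"yaw":0.04},{"delta_pos":[0.6,3.8,0],"yaw":0.04},{"delta_pos":[0,4,0],"yaw":0.04},{"delta_pos":[0,4,0],"yaw":0.04},{"delta_pos":[0,4,0],"yaw":0},{"delta_pos":[0,4,0],"yaw":0},{"delta_pos":[0,0,0],"yaw":0}]'
```

```text
clock: 12.43
eef_pos: [572.4, -215.7, 176.1]
tool_rot: [-3.142, 0.001, -0.369]
force: [0.2, 0.6, -2.8]
width: 12.3
gripper_force: 60.1
clock: 13.27
eef_pos: [632.6, 134.6, 175.7]
tool_rot: [-3.132, 0.003, -0.077]
force: [-1.2, 2.0, -2.8]
width: 12.1
gripper_force: 60.1
```

```bash
python3 -m handwheel '[{"delta_pos":[0,2,0],"yaw":0},{"delta_pos":[0,1.5,0],"yaw":0},{"delta_pos":[0,0,0],"yaw":0},{"delta_pos":[0,0,0],"yaw":0},{"delta_pos":[0,0,0],"yaw":0}]'
python3 - <<'E'
from h import *
s=status.read_state(); p=get_image("wrist"); save(p,"w5"); c=cloud(p,s).reshape(-1,3)
print(s["clock"],s["eef_pos"],s["tool_rot"],s["width"])
T=s["eef_pos"]; d=c-T
K=c[(abs(d[:,0])<45)&(abs(d[:,1])<110)&(d[:,2]<5)&(d[:,2]>-28)]
print(len(K), np.percentile(K,[1,50,99],axis=0).round(1)); r=cv2.minAreaRect(K[:,:2].astype(np.float32)); print(r)
t=K[:,1]; 
for lo in range(-100,100,20):
    k=K[(d:=t-T[1])*0+d>=lo] if 0 else K[(t-T[1]>=lo)&(t-T[1]<lo+20)]
    if len(k)>5: print(lo,np.percentile(k[:,0],[3,97]).round(1),np.median(k[:,2]).round(1))
E
```

```text
clock: 13.68
eef_pos: [634.5, 153.7, 176.3]
tool_rot: [3.14, 0.0, -0.091]
force: [0.5, -0.8, -1.6]
width: 12.3
gripper_force: 60.1
13.6833 [634.49273525 153.69587832 176.32488115] [ 3.14014299e+00  3.99546049e-04 -9.12261388e-02] 12.28695979493745
13392 [[614.   57.5 158.5]
 [639.4 160.7 166.2]
 [658.9 249.  172.8]]
((635.6596069335938, 153.50135803222656), (197.0401611328125, 33.150943756103516), 84.80421447753906)
-100 [612.3 643.9] 166.0
-80 [613.9 645.7] 166.2
-60 [615.8 647.4] 166.3
-40 [617.8 649.2] 166.2
-20 [624.  651.2] 166.3
0 [629. 653.] 166.2
20 [623.8 654.6] 166.2
40 [625.2 656.4] 166.2
60 [626.8 658.2] 166.2
80 [628.5 659.7] 166.2
```

View pics/w5.png

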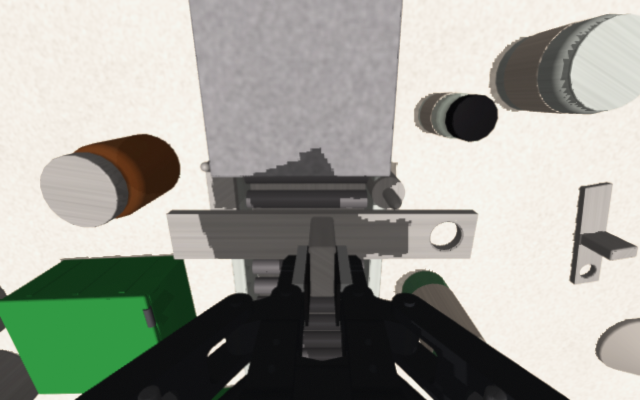

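w5 shows the keeper held level, with its eye at (446,235) toward the post and its centre at (635.7,153.5), yaw -0.0907. It needs to shift by (-0.9, +17.2) mm and then go down 88 mm.

```bash
python3 -m handwheel '[{"delta_pos":[-0.09,1.72,0],"yaw":0},{"delta_pos":[0,0,-2],"yaw":0},{"delta_pos":[0,0,-2],"yaw":0},{"delta_pos":[0,0,-0.6],"yaw":0},{"delta_pos":[0,0,0],"yaw":0},{"delta_pos":[0,0,0],"yaw":0},{"delta_pos":[0,0,0],"yaw":0}]'
python3 - <<'E'
from h import *
s=status.read_state(); p=get_image("wrist"); c=cloud(p,s).reshape(-1,3)
print(s["clock"],s["eef_pos"],s["tool_rot"],s["width"])
T=s["eef_pos"]; d=c-T
K=c[(abs(d[:,0])<30)&(abs(d[:,1])<110)&(d[:,2]<-5)&(d[:,2]>-16)]
print(cv2.minAreaRect(K[:,:2].astype(np.float32)),np.median(K[:,2]))
P=c[(np.hypot(c[:,0]-627.4,c[:,1]-91)<14)&(c[:,2]>60)&(c[:,2]<109)]; print("seen in eye",len(P),P.mean(0).round(1) if len(P) else "")
F=c[(abs(c[:,1]-250)<20)&(abs(c[:,0]-642)<45)&(c[:,2]>90)&(c[:,2]<108)]; print("rods x",np.sort(F[:,0])[::max(1,len(F)//12)].round())
v=p["color"][150:330,380:560]; cv2.imwrite("pics/w6.png",cv2.resize(v,None,fx=3,fy=3)[...,::-1])
E
```

```text
clock: 14.32
eef_pos: [634.8, 171.9, 131.8]
tool_rot: [-3.141, -0.002, -0.091]
force: [0.8, 0.2, -2.3]
width: 12.1
gripper_force: 60.1
14.3167 [634.78422133 171.88092013 131.83355509] [-3.14116347e+00 -2.09772868e-03 -9.13382171e-02] 12.130926273303446
((643.1754760742188, 171.23129272460938), (197.4275360107422, 48.05018615722656), 84.93189239501953) 121.7187058187514
seen in eye 468 [633.5  90.9  72.6]
rods x [606. 609. 610. 611. 612. 613. 671. 674. 675. 676. 677. 678. 679.]
```

View pics/w6.png

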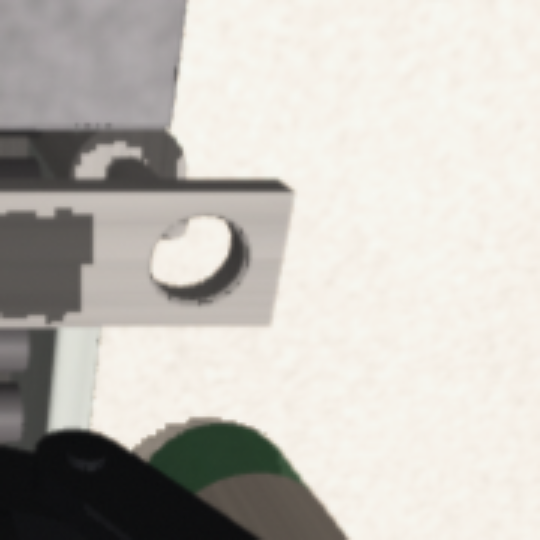

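```bash
python3 -m handwheel '[{"delta_pos":[-0.13,-0.1,0],"yaw":0},{"delta_pos":[0,0,-0.5],"yaw":0},{"delta_pos":[0,0,-0.5],"yaw":0},{"delta_pos":[0,0,-0.5],"yaw":0},{"delta_pos":[0,0,-0.5],"yaw":0},{"delta_pos":[0,0,0],"yaw":0},{"delta_pos":[0,0,0],"yaw":0}]'
python3 - <<'E'
from h import *
s=status.read_state(); T=s["eef_pos"]; print(T,s["force"])
p=get_image("wrist"); c=cloud(p,s).reshape(-1,3); d=c-T
a=-.091; u=np.array([np.cos(a),np.sin(a)]); v=np.array([-u[1],u[0]]); D=np.c_[d[:,:2]@u,d[:,:2]@v,d[:,2]]
B=D[(D[:,2]>-14)&(D[:,2]<-6)&(abs(D[:,1])<105)]; print("bar top",np.median(B[:,2]))
for lo,hi in((-75,-40),(40,75)):
    k=B[(B[:,1]>lo)&(B[:,1]<hi)&(abs(B[:,0])<24)]; print(lo,np.percentile(k[:,0],[2,98]).round(1))
print("ends",np.percentile(B[abs(B[:,0])<14][:,1],[.3,99.7]).round(1))
for n,(x,y) in(("post",(627.4,91)),):
    k=c[(np.hypot(c[:,0]-x,c[:,1]-y)<15)&(c[:,2]>T[2]-7)&(c[:,2]<109)]; print(n,len(k),k.mean(0).round(1) if len(k) else"")
E
```

```text
clock: 14.95
eef_pos: [631.9, 171.4, 109.9]
tool_rot: [3.141, 0.001, -0.09]
force: [0.2, -1.1, -3.0]
width: 12.1
gripper_force: 60.1
[631.91571208 171.43603295 109.87901237] [ 0.15383513 -1.11435538 -3.03697335]
bar top -10.09706661376731
-75 [-14.4  17.2]
40 [-14.5  16.9]
ends [-97.6  97.3]
post 60 [628.2  90.9 103.7]
```

```bash
python3 -m handwheel '[{"delta_pos":[0.17,-0.05,0],"yaw":0},{"delta_pos":[0,0,-0.5],"yaw":0},{"delta_pos":[0,0,-0.5],"yaw":0},{"delta_pos":[0,0,-0.5],"yaw":0},{"delta_pos":[0,0,-0.4],"yaw":0},{"delta_pos":[0,0,0],"yaw":0},{"delta_pos":[0,0,0],"yaw":0}]'
```

```text
clock: 15.58
eef_pos: [633.7, 170.9, 91.1]
tool_rot: [3.141, 0.001, -0.09]
force: [-0.5, 0.3, -1.9]
width: 11.8
gripper_force: 60.2
```

```bash
python3 -m handwheel '[{"delta_pos":[0,0,-0.2],"yaw":0},{"delta_pos":[0,0,-0.1],"yaw":0},{"delta_pos":[0,0,0],"yaw":0},{"delta_pos":[0,0,0],"yaw":0}]'
```

```text
clock: 15.92
eef_pos: [634.1, 171.0, 88.7]
tool_rot: [-3.142, -0.0, -0.09]
force: [-0.5, 0.0, -2.4]
width: 12.2
gripper_force: 60.2
```

Not in contact yet, so I'll go down slightly further.

```bash
python3 -m handwheel '[{"delta_pos":[0,0,-0.1],"yaw":0},{"delta_pos":[0,0,-0.1],"yaw":0},{"delta_pos":[0,0,0],"yaw":0},{"delta_pos":[0,0,0],"yaw":0}]'
```

```text
clock: 16.25
eef_pos: [634.3, 171.1, 86.9]
tool_rot: [-3.141, -0.001, -0.09]
force: [-0.9, 0.3, 0.2]
width: 12.1
gripper_force: 60.3
```

The weight has come off the wrist, so the bar is resting. I'll release, rise and check.

```bash
python3 -m handwheel '[{"delta_pos":[0,0,0],"yaw":0},{"delta_pos":[0,0,0],"yaw":0},{"delta_pos":[0,0,0],"yaw":0},{"delta_pos":[0,0,0],"yaw":0},{"delta_pos":[0,0,0],"yaw":0}]' 0
python3 -m handwheel '[{"delta_pos":[0,0,1],"yaw":0},{"delta_pos":[0,0,2],"yaw":0},{"delta_pos":[0,0,3],"yaw":0},{"delta_pos":[0,0,3],"yaw":0},{"delta_pos":[-0.5,0,3],"yaw":0},{"delta_pos":[-2,0,3],"yaw":0},{"delta_pos":[-2,0,3],"yaw":0},{"delta_pos":[-2,0,2],"yaw":0},{"delta_pos":[0,0,0],"yaw":0},{"delta_pos":[0,0,0],"yaw":0}]'
python3 - <<'E'
from h import *
s=status.read_state(); p=get_image("wrist"); save(p,"w7"); c=cloud(p,s).reshape(-1,3)
print(s["clock"],s["eef_pos"])
K=c[(np.hypot(c[:,0]-634.8,c[:,1]-170.7)<108)&(c[:,2]>74.5)&(c[:,2]<82)]
(x,y),sz,an=cv2.minAreaRect(K[:,:2].astype(np.float32)); print(x,y,sz,an)
A=np.c_[K[:,:2]-(634.8,170.7),np.ones(len(K))]; f=np.linalg.lstsq(A,K[:,2],rcond=None)[0]; print("plane",f.round(4))
m=(c[:,2]>124)&(c[:,2]<134); U=c[:,:2]@[.9957,-.0924]; V=c[:,:2]@[.0924,.9957]; m&=(U>600)&(V>165)&(V<291); print("crate back u",np.percentile(U[m],.5))
E
```

```text
clock: 16.67
eef_pos: [634.2, 171.0, 86.7]
tool_rot: [-3.142, -0.0, -0.09]
force: [0.1, -0.1, 0.0]
width: 42.5
gripper_force: 0.0
clock: 17.5
eef_pos: [569.3, 171.4, 289.0]
tool_rot: [-3.14, -0.004, -0.09]
force: [0.1, -0.2, -0.5]
width: 43.0
gripper_force: 0.0
17.5 [569.32861299 171.43513308 289.01047157]
635.6985473632812 171.2958526611328 (196.4508514404297, 55.732547760009766) 85.31816864013672
plane [-8.00000e-04  7.00000e-04  7.67852e+01]
crate back u 648.0888189232996
```

View pics/w7.png

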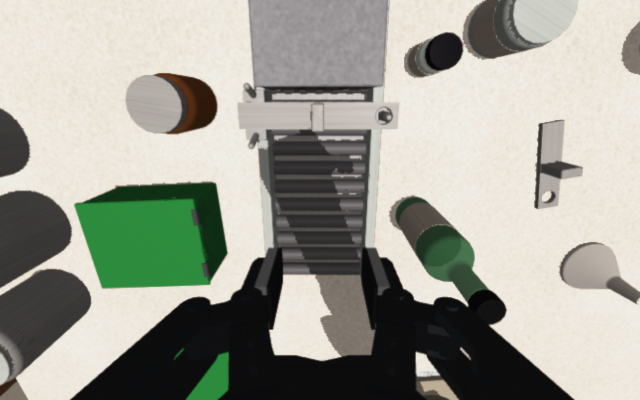

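w7 shows the keeper level across the track, with the post through its eye at (384,115), the tail between the fork rods at (250,112) and the crate still home. The gripper is clear and the bystanders are standing. Handing in.

```bash
python3 -c "
from cell import ctrl
print(ctrl.finish_job())"
```

```text
the job is handed in; nothing more can be done
None
```

The crate is home against the end stop and the keeper hangs level on the post with its tail in the fork; I handed the job in at about 17.5 s, and no verdict came back.

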